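# Make up two nail practice kits

## Robot

A 7-joint arm with a two-finger parallel gripper is mounted at the origin on the work surface; the furniture and walls round the work are solid. World frame = base frame: x ahead of the robot, y to its left, z up, the work surface at z = 0. Lengths are in m, angles in rad, forces in N, time in s.
With the tool pointing down it reaches from about 0.425 to 0.825 m from the base axis. Payload 3.6 kg.
Tool frame: the origin (TCP) lies on the centre line of the jaws, within the pads' length; the fingertips stand 19 mm ahead of it and the grasp point (between the pads) is the TCP; z points along the fingers, y is the line along which they close (so a half turn about z gives the same grasp; the last joint's range is limited). The gripper opens to 93 mm and grips with 3 to 60 N. Pads are 15 mm wide; open, the fingers measure 128 mm over their backs; the gripper's body (75 mm by 188 mm) begins 65 mm behind the grasp point.
Start: joints at [1.175, 0.615, -0.013, 1.423, 0.008, 1.103, -0.04], TCP at [0.234, -0.606, 0.238] pointing down, gripper open.
Joint ranges: [-3.12, 3.12], [-0.3, 2.06], [-1.34, 1.32], [0.26, 2.42], [-1.36, 4.5], [0.01, 1.98], [-2.84, 2.84]. Speed limits (rad/s): [2.79, 2.79, 3.14, 3.14, 3.14, 3.14, 3.14].

## Interface

Orientations are given as a unit quaternion [x, y, z, w].
In Python, from workcell import telemetry, viewer, job gives the robot as it stands.
- The arm moves only by the tool jog_arm, never from a script. Its argument "increments" is a list of rows, each a list of 3 entries, a list of its own where there are three numbers: the shift along the tool's x, y, z in m, then the turn about the tool's z in degrees, then the finger opening in m, from 0 to 0.093. A call has 1 to 5 rows; each row is the pose to reach, as a shift and turn from the pose commanded when the call began, along the tool's axes at that moment; what a row does not reach only later rows make up. A row lasts 1/12 s, in which the tool goes at most 41.7 mm and 7.16 degrees, less where a joint would pass 70% of its speed; a pose out of reach is approached as far as the arm can. A call with a gripper value outside its range is refused whole. The fingers move at their own pace and stop on an object; "force" is the grip in N (left out, the last holds). Time passes only in rows, so rows that repeat a pose let the fingers close. It gives the time, the measured TCP pose, the force, the opening and the grip force at its end, in the units of the state.
- telemetry.get_state(): the state, without advancing time (a new reading comes with each control period).
- viewer.read_camera(name): name is "scene" or "side" or "wrist"; returns a dict with "image" (400x640x3 uint8, blue, green, red), "range_z" (400x640 float32, m along the optical axis (not along the pixel's ray), 0 where there is no reading), "vfov" (degrees; the focal length in pixels is half the picture's height over the tangent of half this angle, whatever the lens; pixels are square), "cx", "cy" (the principal point, pixels), "R" (3x3) and "t" (3): a world point X has camera coordinates R X + t. Camera axes: x right, y down, z forward; pixel columns grow to the right and rows downward; lengths in m; the calibration is good to about 2 mm. A picture is of the moment at which its call begins.
- job.finish_job(): hands the job in; it is judged then, once.
The state is a dict: "clock": time; "joint_positions": joint angles; "qvel": joint speeds; "joint_efforts": joint torques, N m; "tool_pos": TCP position; "tool_rot": TCP orientation; "wrist_force": force on the tool from outside, world axes, zero at the start; "moment": the same for the moment, N m; "opening": opening from 0.0 (shut) to 1.0 (fully open); "grip_force": force on a finger pad.
Only numpy, scipy, OpenCV 4.12 (cv2) and the standard library are available. Lean on these libraries where they do the work, as an engineer would, in place of code of your own. Each camera call takes 0.05 s, during which the arm holds its last target. There are 200 camera calls.

## Task

Make up the two kits from the stock on the table: the buffer block and the slim straight bottle go in the long tray, the stand of file bits and the small round jar in the short tray. In each tray lay the block or the bit stand lengthwise (its long side along the tray's long side) in the larger compartment and stand the bottle or the jar upright in the smaller one, each flat on the tray's floor in about the middle of its compartment. Leave the square-shouldered nail polish bottle standing where it is.

Things in the scene. Friction and masses are not known exactly. Their poses are not given: they have to be found in the camera images.
- buffer_center (a point): centre (half-way up) of the loose buffer block, a plain pale rectangular bar 26 x 93 x 25 mm lying on the table; its y axis runs along its 93 mm length, x across its 26 mm width, z up; 18 g
- bottle_center (a point): centre (half-way up) of the slim straight white bottle with a ribbed white cap, 19 mm across, 66 mm tall, standing upright on the table; z axis up; 20 g, easily tipped
- stand_center (a point): centre of the solid base of the stand of file bits: a pinkish-lilac rectangular block 28 x 52 x 20 mm (x, y, z) with six thin metal bits standing in its top, to 40 mm above its underside; this point lies 10 mm above its underside; y runs along the 52 mm length, z up; grasp the base block across its 28 mm width; 70 g
- jar_center (a point): centre (half-way up) of the small round pigment jar with a ribbed screw lid, 32 mm across at the lid (the upper 10 mm), 28 mm at the body below, 23 mm tall, standing upright; z axis up; 22 g
- polish_center (a point): centre (half-way up) of the nail polish bottle, a squarish 27 x 34 mm body with a thin tall cap (12 mm), 82 mm tall, standing loose among the stock; it belongs to no kit and stays where it is
- long_tray: the long kit tray, fixed to the table: white, open, 85 mm (x) by 163.5 mm (y), walls 12 mm high and 2.5 mm thick, floor 3 mm thick; origin at the centre of its underside, z up. A cross wall makes two compartments, each 80 mm wide in x inside: the larger 112 mm long in y, its middle at y = +23.3 mm in the tray's frame; the smaller 44 mm long, its middle at y = -57.2 mm (both at x = 0)
- short_tray: the short kit tray, fixed to the table: white, open, 85 mm (x) by 119.5 mm (y), walls 12 mm high and 2.5 mm thick, floor 3 mm thick; origin at the centre of its underside, z up. A cross wall makes two compartments, each 80 mm wide in x inside: the larger 66 mm long in y, its middle at y = +24.2 mm in the tray's frame; the smaller 46 mm long, its middle at y = -34.3 mm (both at x = 0)
- tin: a closed, colourful flat tin case, 75 x 106 x 24 mm, fixed, a bystander beside the trays; origin at the centre of its underside
Mind the look-alikes: they are no part of the job. Leave any pink, purple or yellow look-alike of the part that bears jar_center alone.

How it is judged:
At the end, for the whole second after the job is handed in: Each of the four is in its own compartment, within 15 mm across and 12 mm along the tray of its middle and 4 mm of flat on the floor; block and bit stand within 15 degrees of the tray's long side; bit stand, bottle and jar upright within 7 degrees; the polish bottle not moved over 20 mm (x of buffer_center in the frame of long_tray between -0.015 and 0.015 m and y of buffer_center in the frame of long_tray between 0.0113 and 0.0353 m and z of buffer_center in the frame of long_tray between 0.0115 and 0.0195 m and angle between the y axis of buffer_center and the y axis of long_tray, either way round below 0.26 rad and x of bottle_center in the frame of long_tray between -0.015 and 0.015 m and y of bottle_center in the frame of long_tray between -0.0692 and -0.0452 m and z of bottle_center in the frame of long_tray between 0.032 and 0.04 m and angle between each of bottle_center, stand_center, jar_center's own z axis and vertical below 0.12 rad and x of stand_center in the frame of short_tray between -0.015 and 0.015 m and y of stand_center in the frame of short_tray between 0.0122 and 0.0362 m and z of stand_center in the frame of short_tray between 0.009 and 0.017 m and angle between the y axis of stand_center and the y axis of short_tray, either way round below 0.26 rad and x of jar_center in the frame of short_tray between -0.015 and 0.015 m and y of jar_center in the frame of short_tray between -0.0463 and -0.0223 m and z of jar_center in the frame of short_tray between 0.0105 and 0.0185 m); the robot touches nothing.
It fails at once if the nail polish bottle is shifted by more than 20 mm or tipped over (distance of polish_center from where it was at the start of the episode above 0.02 m or angle between polish_center's own z axis and vertical above 0.5 rad).
It also fails if it takes over 96 s, if anything falls off the work surface, if the arm or the gripper's body presses on something with over 40 N, if the wrist force passes 120 N, or if a joint passes its speed limit or range.

## Working session

There is one attempt and no reset: what is moved stays moved. The work goes in short steps, Python scripts to look and compute and a tool call to move; the robot and the scene stay as the last step left them, time stands still between calls to the robot, and variables do not carry over. Pictures are saved under pics/ and viewed, at most 14 in all, crops included, and the job is handed in when it is done.

Besides the shell and the picture viewer there is one more tool, called after "Request:" in YAML: its name, and indented under it one key for each argument. jog_arm: Moves the arm, as the interface text tells. Its arguments: {"type":"object","properties":{"increments":{"type":"array","items":{"type":"array"}},"force":{"type":"number"}},"required":["increments"]}

```bash
mkdir -p pics
cat > h.py <<'E'
import numpy as np, cv2
from workcell import telemetry, viewer, job
def cam(n):
    c=viewer.read_camera(n); f=200/np.tan(np.radians(c["vfov"])/2); z=c["range_z"]
    v,u=np.mgrid[0:400,0:640]
    P=np.stack([(u-c["cx"])/f*z,(v-c["cy"])/f*z,z],-1)
    W=(P-c["t"])@c["R"]; W[z<=0]=np.nan
    return c,W
E
python3 - <<'E'
from h import *
for n in ["scene","side","wrist"]:
    c,W=cam(n); cv2.imwrite(f"pics/{n}0.png",c["image"]); np.savez(f"{n}0.npz",W=W,im=c["image"])
    print(n,-c["R"].T@c["t"],c["R"][2],c["vfov"])
s=telemetry.get_state(); print(s)
E
```

```text
scene [-0.1010142   0.45438507  0.6925425 ] [ 0.56341825 -0.47282867 -0.67749017] 52.62346818652185
side [1.31730114 0.11734453 0.62181881] [-0.85441131 -0.090148   -0.51171735] 57.062077989185596
wrist [ 0.31215619 -0.57717299  0.38205606] [-0.27789255 -0.10436563 -0.95492594] 67.71035378523088
{'clock': 0.15, 'joint_positions': array([ 1.1755251 ,  0.61570228, -0.01263147,  1.42450504,  0.00811044,
        1.10338204, -0.04038966]), 'qvel': array([-0.0011165 , -0.00245133,  0.00090586, -0.00409453,  0.0006586 ,
        0.00013949,  0.00085574]), 'joint_efforts': array([ 1.25571638e-03, -4.59347105e+01,  2.09421613e-01, -1.65941513e+01,
       -6.11336343e-02,  1.81309995e-02,  1.57492564e-04]), 'tool_pos': array([ 0.23412494, -0.60577649,  0.23675236]), 'tool_rot': array([ 9.83040265e-01,  1.83387265e-01, -1.86839410e-04, -9.55187887e-04]), 'wrist_force': array([-0.10960523, -0.71604074, -0.27532625]), 'moment': array([-0.01380614, -0.04674184, -0.04430699]), 'grip_force': 0.0, 'opening': 0.9980546798260889}
```

View pics/scene0.png

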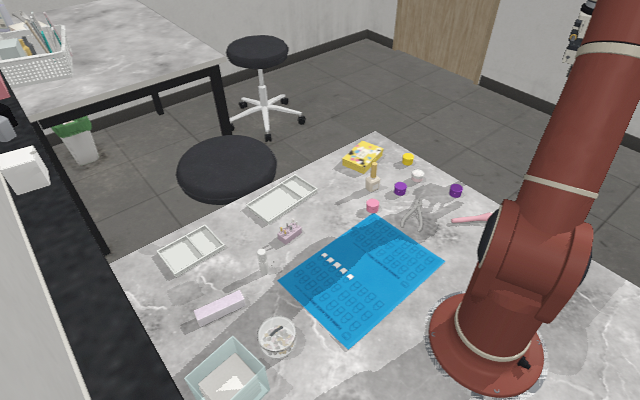

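View pics/side0.png

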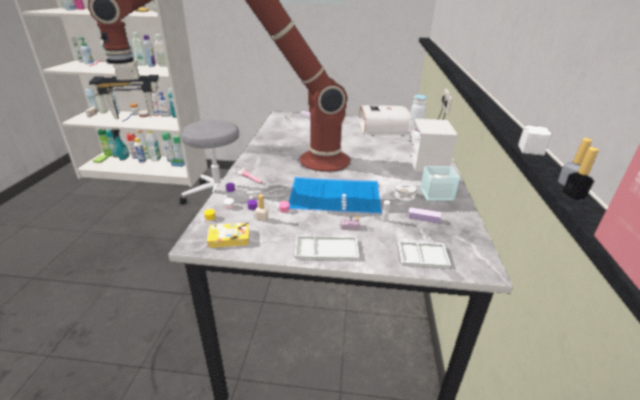

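The scene view shows the block at (219,307), bottle (263,258), bit stand (289,230), long tray (282,198), short tray (190,250), polish (372,180) and tin (363,155). There are five jar candidates: pink (373,206), purple (400,188) and (456,190), yellow (408,159) and white (418,174). White fits, since the coloured ones are excluded. I'll confirm that with an enlarged crop and measure.

Run:
```python
from h import *
d=np.load("scene0.npz");W=d["W"];im=d["im"]
a=cv2.resize(im[130:270,330:480],None,fx=4,fy=4,interpolation=cv2.INTER_CUBIC)
cv2.imwrite("pics/c1.png",a)
b=cv2.resize(im[165:345,130:330],None,fx=4,fy=4,interpolation=cv2.INTER_CUBIC)[:, :]
cv2.imwrite("pics/c2.png",cv2.resize(b,(660,594)))
# height-map components above table, in scene & side
for n in ["scene","side"]:
    d=np.load(n+"0.npz");W=d["W"];im=d["im"]
    m=(W[...,2]>0.006)&(W[...,2]<0.12)&(W[...,0]>0.25)&(W[...,0]<0.95)&(abs(W[...,1])<0.6)
    k,l,st,ce=cv2.connectedComponentsWithStats(m.astype(np.uint8),connectivity=4)
    print(n,"table z",np.nanmedian(W[...,2][(abs(W[...,2])<.02)]))
    for i in range(1,k):
        if st[i,4]<15: continue
        p=W[l==i]; (c,s,an)=cv2.minAreaRect(p[:,:2].astype(np.float32)*1000)
        print(ce[i].round(),st[i,4],"c",np.round(c,0),"s",np.round(s,0),"a",round(an,1),"zmax",p[:,2].max().round(3),"bgr",im[l==i].mean(0).round())
```

```text
scene table z 0.00021804632161045559
[365. 162.] 1043 c [ 514. -181.] s [108. 201.] a 40.4 zmax 0.084 bgr [138. 191. 204.]
[407. 158.] 111 c [ 450. -295.] s [29. 32.] a 81.1 zmax 0.026 bgr [ 65. 192. 212.]
[417. 175.] 127 c [ 383. -260.] s [30. 33.] a 6.2 zmax 0.025 bgr [199. 201. 206.]
[282. 197.] 456 c [548.  60.] s [ 89. 166.] a 6.6 zmax 0.016 bgr [189. 194. 192.]
[400. 188.] 134 c [ 378. -186.] s [30. 32.] a 14.8 zmax 0.026 bgr [160.  74. 132.]
[455. 190.] 137 c [ 282. -288.] s [30. 31.] a 48.2 zmax 0.026 bgr [139.  61. 112.]
[415. 212.] 183 c [ 300. -155.] s [ 49. 110.] a 29.9 zmax 0.012 bgr [163. 165. 166.]
[372. 205.] 148 c [377. -87.] s [30. 31.] a 45.7 zmax 0.027 bgr [167. 144. 213.]
[289. 231.] 316 c [437. 119.] s [28. 53.] a 8.1 zmax 0.041 bgr [169. 164. 178.]
[190. 249.] 475 c [542. 312.] s [ 90. 121.] a 2.7 zmax 0.016 bgr [192. 196. 194.]
[262. 260.] 210 c [389. 219.] s [19. 18.] a 88.2 zmax 0.067 bgr [182. 185. 185.]
[219. 307.] 829 c [364. 337.] s [93. 28.] a 80.5 zmax 0.028 bgr [208. 200. 208.]
[269. 324.] 301 c [262. 289.] s [63. 24.] a 89.9 zmax 0.041 bgr [201. 203.
[... 646 characters left out ...]
[35. 31.] a 20.7 zmax 0.026 bgr [166.  88. 139.]
[386. 210.] 124 c [394. 220.] s [19. 18.] a 33.6 zmax 0.068 bgr [188. 189. 193.]
[284. 206.] 88 c [382. -88.] s [33. 28.] a 10.5 zmax 0.026 bgr [181. 150. 225.]
[425. 214.] 306 c [367. 337.] s [92. 30.] a 81.3 zmax 0.028 bgr [201. 181. 197.]
[209. 213.] 96 c [ 454. -296.] s [30. 30.] a 37.5 zmax 0.026 bgr [ 71. 203. 224.]
[350. 222.] 187 c [442. 118.] s [29. 52.] a 3.6 zmax 0.04 bgr [174. 165. 186.]
[228. 234.] 833 c [ 541. -208.] s [ 79. 107.] a 15.5 zmax 0.028 bgr [141. 208. 223.]
[326. 247.] 396 c [551.  61.] s [ 90. 164.] a 6.4 zmax 0.016 bgr [205. 208. 209.]
[424. 254.] 358 c [543. 313.] s [ 89. 120.] a 1.8 zmax 0.016 bgr [208. 211. 212.]
```

View pics/c1.png

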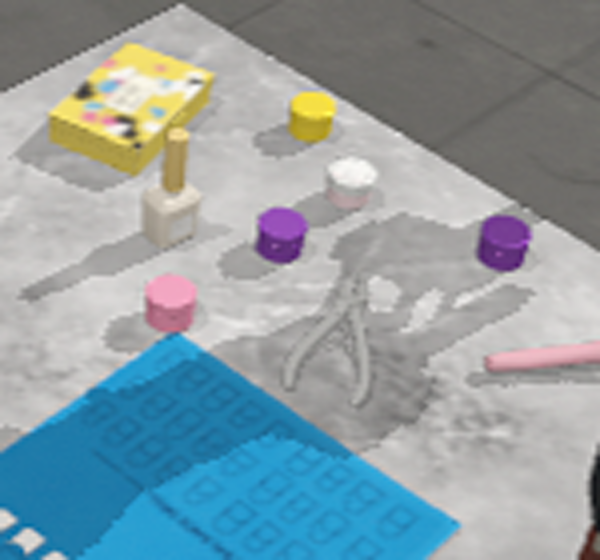

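View pics/c2.png

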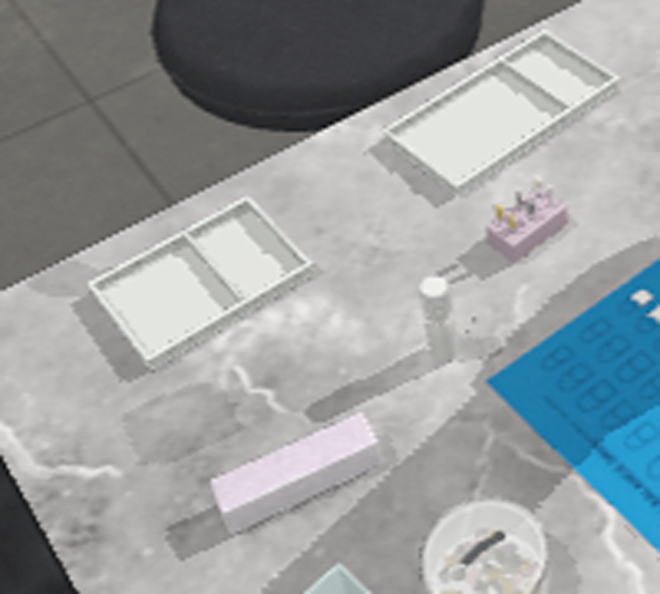

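The crops confirm it. The white-lidded jar with a pale body at c1 (350,182) is the only jar that isn't pink, purple or yellow. Both trays have their smaller compartment towards -y. Start with the jar.

```bash
cat >> h.py <<'E'
def psi_of(q):
    from scipy.spatial.transform import Rotation as R
    M=R.from_quat(q).as_matrix(); return np.degrees(np.arctan2(M[1,0],M[0,0])), np.degrees(np.arccos(-M[2,2]))
def go(x,y,z,psi,n=1,start=None):
    """print n calls' (shift,turn) from the current (or given) pose"""
    if start is None:
        s=telemetry.get_state(); p=np.array(s["tool_pos"]); a,t=psi_of(s["tool_rot"]); print("at",p.round(4),round(a,1),"tilt",round(t,2),"clk",round(s["clock"],2))
    else: p=np.array(start[:3]); a=start[3]
    T=np.array([x,y,z]); 
    da=(psi-a+180)%360-180
    for i in range(n):
        f=1/(n-i); d=(T-p)*f; r=np.radians(a); 
        print("call",np.round([d[0]*np.cos(r)+d[1]*np.sin(r), d[0]*np.sin(r)-d[1]*np.cos(r), -d[2]],4), "turn",round(-da/n,1))
        p=p+d; a+=da/n
E
python3 -c "
from h import *
go(.3845,-.2595,.13,56,2)"
```

```text
at [ 0.2341 -0.6058  0.2368] 21.1 tilt 0.11 clk 0.15
call [ 0.1326 -0.1344  0.0534] turn -17.4
call [ 0.1667 -0.0885  0.0534] turn -17.4
```

Request:
jog_arm:
  increments:
    - [[0.1326,-0.1344,0.0534],-17.4,0.06]
    - [[0.1326,-0.1344,0.0534],-17.4,0.06]
    - [[0.1326,-0.1344,0.0534],-17.4,0.06]
    - [[0.1326,-0.1344,0.0534],-17.4,0.06]
    - [[0.1326,-0.1344,0.0534],-17.4,0.06]
  force: 15

```text
clock: 0.57
tool_pos: [0.3107, -0.4287, 0.1832]
tool_rot: [0.943, 0.331, 0.001, -0.002]
wrist_force: [1.3, -0.0, -0.8]
opening: 0.69
grip_force: 0.0
```

Request:
jog_arm:
  increments:
    - [[0.1667,-0.0885,0.0534],-17.4,0.06]
    - [[0.1667,-0.0885,0.0534],-17.4,0.06]
    - [[0.1667,-0.0885,0.0534],-17.4,0.06]
    - [[0.1667,-0.0885,0.0534],-17.4,0.06]
    - [[0.1667,-0.0885,0.0534],-17.4,0.06]

```text
clock: 0.98
tool_pos: [0.3856, -0.2561, 0.1301]
tool_rot: [0.882, 0.47, 0.0, -0.001]
wrist_force: [0.2, -0.3, -0.5]
opening: 0.645
grip_force: 0.0
```

```bash
cat >> h.py <<'E'
def blobs(n,zmin=0.006,box=(.25,.7,-.4,.45),near=None,r=.06,save=None,zmax=.1):
    c,W=cam(n)
    m=(W[...,2]>zmin)&(W[...,2]<zmax)&(W[...,0]>box[0])&(W[...,0]<box[1])&(W[...,1]>box[2])&(W[...,1]<box[3])
    k,l,st,ce=cv2.connectedComponentsWithStats(m.astype(np.uint8),connectivity=4)
    for i in range(1,k):
        if st[i,4]<15: continue
        p=W[l==i]; (q,s,an)=cv2.minAreaRect(p[:,:2].astype(np.float32)*1000)
        if near is not None and np.hypot(q[0]/1000-near[0],q[1]/1000-near[1])>r: continue
        print(n,ce[i].round(),st[i,4],"c",np.round(q,1),"s",np.round(s,0),"a",round(an,1),"zmax",p[:,2].max().round(3))
    if save: cv2.imwrite(save,c["image"])
E
python3 -c "
from h import *
blobs('wrist',save='pics/w1.png')
blobs('wrist',zmin=.015,near=(.385,-.26))
go(.3845,-.2595,.031,56,1)"
```

```text
wrist [454.  56.] 13119 c [ 540.3 -210.5] s [ 75. 107.] a 15.2 zmax 0.025
wrist [197.  37.] 1700 c [381.1 -89.5] s [31. 31.] a 8.0 zmax 0.025
wrist [294.  54.] 1758 c [ 436.6 -144.7] s [34. 26.] a 82.6 zmax 0.083
wrist [137. 116.] 47 c [ 295.3 -102.9] s [ 5. 11.] a 26.8 zmax 0.007
wrist [193. 166.] 1189 c [ 313.6 -159.1] s [48. 86.] a 41.8 zmax 0.011
wrist [273. 144.] 1129 c [ 380.7 -188.8] s [31. 31.] a 17.9 zmax 0.024
wrist [122. 156.] 17 c [ 259.1 -120.4] s [3. 6.] a 25.7 zmax 0.008
wrist [134. 164.] 93 c [ 263.1 -131.9] s [ 6. 20.] a 31.5 zmax 0.008
wrist [408. 200.] 1057 c [ 452.  -297.9] s [31. 31.] a 54.9 zmax 0.023
wrist [325. 208.] 981 c [ 385.7 -261.7] s [31. 31.] a 53.8 zmax 0.023
wrist [269. 287.] 133 c [ 292.8 -300.2] s [23.  6.] a 38.1 zmax 0.022
wrist [327. 216.] 913 c [ 385.9 -261.7] s [31. 30.] a 55.2 zmax 0.024
at [ 0.3866 -0.2537  0.1298] 56.6 tilt 0.29 clk 1.08
call [-0.0059  0.0015  0.0988] turn 0.6
```

View pics/w1.png

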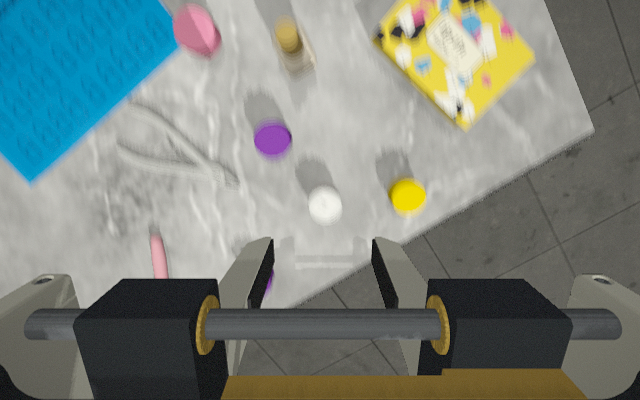

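The white jar is at (325,205), ahead of the open fingers. I'll let the arm settle before descending.

Request:
jog_arm:
  increments:
    - [[0,0,0.03],0,0.06]
    - [[0,0,0.05],0,0.06]
    - [[0,0,0.05],0,0.06]
    - [[0,0,0.05],0,0.06]

```text
clock: 1.42
tool_pos: [0.3841, -0.2604, 0.0804]
tool_rot: [0.883, 0.469, -0.001, -0.001]
wrist_force: [-0.2, 0.2, 1.6]
opening: 0.644
grip_force: 0.0
```

```bash
python3 -c "
from h import *
blobs('wrist',near=(.385,-.26))
go(.3853,-.261,.031,56,1)"
```

```text
wrist [324. 223.] 1476 c [ 385.6 -262. ] s [31. 31.] a 58.5 zmax 0.023
wrist [257. 260.] 1313 c [ 358.7 -239.4] s [12. 23.] a 8.2 zmax 0.1
wrist [388. 260.] 1332 c [ 414.6 -277.4] s [23. 11.] a 13.3 zmax 0.1
at [ 0.3848 -0.2608  0.0812] 55.9 tilt 0.02 clk 1.47
call [0.0001 0.0005 0.0502] turn -0.1
```

Request:
jog_arm:
  increments:
    - [[0.001,0.001,0.03],0,0.06]
    - [[0.001,0.001,0.049],0,0.06]
    - [[0.001,0.001,0.05],0,0.06]
    - [[0.001,0.001,0.05],0,0.025]
    - [[0.001,0.001,0.05],0,0.025]
  force: 12

```text
clock: 1.88
tool_pos: [0.387, -0.2605, 0.0322]
tool_rot: [0.883, 0.469, 0.001, 0.001]
wrist_force: [1.1, 0.5, -0.1]
opening: 0.547
grip_force: 0.0
```

Request:
jog_arm:
  increments:
    - [[0,0,0],0,0.025]
    - [[0,0,0],0,0.025]
    - [[0,0,0],0,0.025]
    - [[0,0,0],0,0.025]

```text
clock: 2.22
tool_pos: [0.3867, -0.2601, 0.0317]
tool_rot: [0.883, 0.469, 0.0, 0.001]
wrist_force: [-0.7, -0.2, 5.0]
opening: 0.324
grip_force: 12.0
```

Request:
jog_arm:
  increments:
    - [[0,0,-0.02],0,0.025]
    - [[0,0,-0.06],0,0.025]
    - [[0,0,-0.1],0,0.025]
    - [[0,0,-0.1],0,0.025]

```text
clock: 2.55
tool_pos: [0.3899, -0.2618, 0.1369]
tool_rot: [0.883, 0.469, 0.003, 0.006]
wrist_force: [-0.2, 0.6, -0.6]
opening: 0.32
grip_force: 12.0
```

```bash
python3 -c "
from h import *
print(telemetry.get_state()['opening'])
go(.5438,.2782,.131,92,4)"
```

```text
0.31970070865775146
at [ 0.3899 -0.2618  0.1369] 55.9 tilt 0.76 clk 2.55
call [ 0.1334 -0.0438  0.0015] turn -9.0
call [ 0.1386 -0.0223  0.0015] turn -9.0
call [ 0.1404 -0.0003  0.0015] turn -9.0
call [0.1387 0.0217 0.0015] turn -9.0
```

Request:
jog_arm:
  increments:
    - [[0.03,-0.01,-0.025],-9,0.025]
    - [[0.133,-0.044,-0.025],-9,0.025]
    - [[0.133,-0.044,-0.025],-9,0.025]
    - [[0.133,-0.044,-0.025],-9,0.025]
    - [[0.133,-0.044,-0.025],-9,0.025]

```text
clock: 2.97
tool_pos: [0.4259, -0.1184, 0.1562]
tool_rot: [0.841, 0.541, 0.002, -0.001]
wrist_force: [-0.2, -0.1, -0.9]
opening: 0.321
grip_force: 12.0
```

Request:
jog_arm:
  increments:
    - [[0.139,-0.022,0.0],-9,0.025]
    - [[0.139,-0.022,0.0],-9,0.025]
    - [[0.139,-0.022,0.0],-9,0.025]
    - [[0.139,-0.022,0.0],-9,0.025]

```text
clock: 3.3
tool_pos: [0.4646, 0.0162, 0.1561]
tool_rot: [0.797, 0.604, 0.002, -0.001]
wrist_force: [-0.3, 0.2, -0.4]
opening: 0.323
grip_force: 12.0
```

Request:
jog_arm:
  increments:
    - [[0.14,0,0],-9,0.025]
    - [[0.14,0,0],-9,0.025]
    - [[0.14,0,0],-9,0.025]
    - [[0.14,0,0],-9,0.025]

```text
clock: 3.63
tool_pos: [0.5029, 0.1517, 0.156]
tool_rot: [0.747, 0.665, 0.003, -0.001]
wrist_force: [0.5, 0.9, -0.0]
opening: 0.324
grip_force: 12.0
```

Request:
jog_arm:
  increments:
    - [[0.139,0.022,0.05],-9,0.025]
    - [[0.139,0.022,0.05],-9,0.025]
    - [[0.139,0.022,0.05],-9,0.025]
    - [[0.139,0.022,0.05],-9,0.025]
    - [[0.139,0.022,0.05],-9,0.025]

```text
clock: 4.05
tool_pos: [0.5396, 0.2862, 0.1034]
tool_rot: [0.693, 0.721, 0.001, -0.002]
wrist_force: [-0.5, 1.0, 0.8]
opening: 0.326
grip_force: 12.0
```

```bash
python3 -c "
from h import *
print(telemetry.get_state()['opening'])
blobs('wrist',zmin=.008,zmax=.02,near=(.543,.313),r=.2,save='pics/w2.png')
blobs('scene',zmin=.008,zmax=.15,near=(.543,.313),r=.2)
go(.5438,.2782,.06,92,1)"
```

```text
0.3255544547861413
wrist [118. 140.] 1206 c [377.6 335. ] s [93.  7.] a 83.7 zmax 0.02
wrist [328. 159.] 2044 c [542.8 312.1] s [ 86. 118.] a 2.2 zmax 0.014
wrist [159. 272.] 205 c [396.  222.7] s [ 8. 18.] a 44.6 zmax 0.02
wrist [329. 353.] 454 c [550.1 138.3] s [32. 87.] a 73.4 zmax 0.013
wrist [280. 369.] 45 c [503.7 117.7] s [ 3. 22.] a 1.5 zmax 0.013
scene [191. 240.] 566 c [541.4 311.5] s [ 91. 121.] a 2.2 zmax 0.119
scene [267. 217.] 60 c [515.3 132. ] s [56. 25.] a 38.6 zmax 0.015
scene [262. 260.] 205 c [388.8 219.1] s [19. 17.] a 84.0 zmax 0.068
scene [219. 307.] 796 c [363.7 336.7] s [93. 28.] a 80.2 zmax 0.028
at [0.5404 0.2797 0.1047] 92.0 tilt 0.14 clk 4.15
call [-0.0016  0.0033  0.0447] turn -0.0
```

View pics/w2.png

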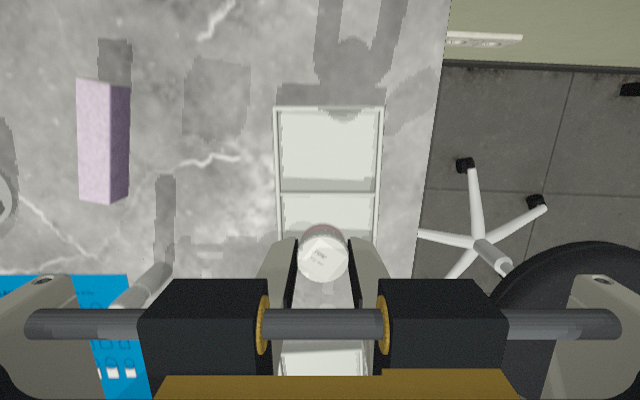

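The view shows the jar held upright at (322,252) over the short tray's small compartment.

Request:
jog_arm:
  increments:
    - [[-0.002,0.0035,0.03],0,0.025]
    - [[-0.002,0.0035,0.045],0,0.025]
    - [[-0.002,0.0035,0.045],0,0.025]
    - [[-0.002,0.0035,0.045],0,0.025]

```text
clock: 4.48
tool_pos: [0.5446, 0.2755, 0.0607]
tool_rot: [0.696, 0.718, -0.001, 0.0]
wrist_force: [0.2, 0.4, 0.2]
opening: 0.324
grip_force: 12.0
```

```bash
python3 -c "
from h import *
go(.5441,.2778,.0352,92.2,1)"
```

```text
at [0.5446 0.2755 0.0607] 91.8 tilt 0.14 clk 4.48
call [ 0.0023 -0.0004  0.0255] turn -0.4
```

Request:
jog_arm:
  increments:
    - [[0.002,0,0.015],0,0.025]
    - [[0.002,0,0.025],0,0.025]
    - [[0.002,0,0.0255],0,0.025]
    - [[0.002,0,0.0255],0,0.025]
    - [[0.002,0,0.0255],0,0.025]

```text
clock: 4.9
tool_pos: [0.5448, 0.2801, 0.0363]
tool_rot: [0.695, 0.719, 0.0, 0.0]
wrist_force: [-0.1, 0.5, 0.0]
opening: 0.32
grip_force: 12.0
```

```bash
python3 -c "
from h import *
go(.5441,.2778,.0350,92.2,1); print(telemetry.get_state()['wrist_force'])"
```

```text
at [0.5448 0.2801 0.0363] 91.9 tilt 0.06 clk 4.9
call [-0.0022 -0.0008  0.0013] turn -0.3
[-0.05326585  0.47121889  0.01202232]
```

Request:
jog_arm:
  increments:
    - [[-0.002,0,0.0013],0,0.025]
    - [[-0.002,0,0.0013],0,0.044]
    - [[-0.002,0,0.0013],0,0.044]
    - [[-0.002,0,0.0013],0,0.044]
    - [[-0.002,0,-0.02],0,0.044]

```text
clock: 5.32
tool_pos: [0.542, 0.2765, 0.0522]
tool_rot: [0.695, 0.719, -0.004, -0.001]
wrist_force: [-0.3, -0.1, -0.1]
opening: 0.473
grip_force: 0.0
```

Request:
jog_arm:
  increments:
    - [[0,0,-0.04],0,0.05]
    - [[0,0,-0.08],0,0.06]
    - [[0,0,-0.1],0,0.06]
    - [[0,0,-0.1],0,0.06]

```text
clock: 5.65
tool_pos: [0.5473, 0.2805, 0.1614]
tool_rot: [0.695, 0.719, 0.006, 0.001]
wrist_force: [0.5, 0.1, 0.1]
opening: 0.639
grip_force: 0.0
```

```bash
python3 -c "
from h import *
blobs('scene',zmin=.017,near=(.544,.278),r=.06)
go(.44,.110,.13,96,1)"
```

```text
scene [203. 236.] 145 c [542.3 276.2] s [31. 30.] a 84.0 zmax 0.029
at [0.5459 0.2793 0.1584] 91.9 tilt 0.36 clk 5.7
call [-0.1656 -0.1115  0.0284] turn -4.1
```

Request:
jog_arm:
  increments:
    - [[-0.1656,-0.1115,0.02],-4.1,0.06]
    - [[-0.1656,-0.1115,0.02],-4.1,0.06]
    - [[-0.1656,-0.1115,0.02],-4.1,0.06]
    - [[-0.1656,-0.1115,0.02],-4.1,0.06]
    - [[-0.1656,-0.1115,0.02],-4.1,0.06]

```text
clock: 6.12
tool_pos: [0.4351, 0.1056, 0.1336]
tool_rot: [0.669, 0.743, -0.003, -0.001]
wrist_force: [1.2, -0.4, -0.1]
opening: 0.644
grip_force: 0.0
```

Request:
jog_arm:
  increments:
    - [[0,0,0],0,0.06]
    - [[0,0,0],0,0.06]
    - [[0,0,0],0,0.06]

```text
clock: 6.37
tool_pos: [0.4389, 0.1095, 0.1349]
tool_rot: [0.669, 0.743, 0.0, -0.0]
wrist_force: [0.2, 0.4, 0.7]
opening: 0.646
grip_force: 0.0
```

```bash
python3 -c "
from h import *
blobs('wrist',zmax=.023,near=(.44,.12),save='pics/w3.png')
blobs('wrist',zmin=.015,zmax=.023,near=(.44,.12))
blobs('wrist',near=(.39,.22))
go(.44,.1185,.08,96,1)"
```

```text
wrist [324. 191.] 1483 c [439.3 117.4] s [28. 52.] a 8.2 zmax 0.022
wrist [323. 192.] 1445 c [439.2 117.5] s [28. 52.] a 6.9 zmax 0.023
wrist [273.  65.] 886 c [392.5 217.4] s [17. 18.] a 6.8 zmax 0.067
at [0.4394 0.1105 0.1352] 96.2 tilt 0.08 clk 6.52
call [0.0078 0.0015 0.0552] turn 0.2
```

View pics/w3.png

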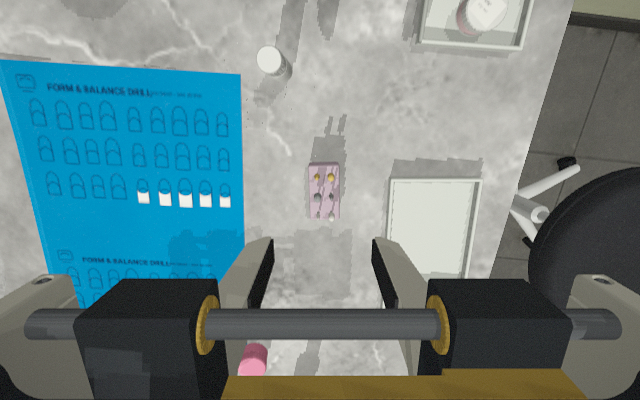

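The stand sits between the fingers at (323,191), and the jar stands in the short tray. I'll descend onto the base.

Request:
jog_arm:
  increments:
    - [[0.007,0,0.03],-0.8,0.06]
    - [[0.007,0,0.07],-0.8,0.06]
    - [[0.007,0,0.1],-0.8,0.06]
    - [[0.007,0,0.112],-0.8,0.06]
    - [[0.007,0,0.112],-0.8,0.06]

```text
clock: 6.93
tool_pos: [0.4373, 0.1172, 0.0209]
tool_rot: [0.663, 0.749, -0.001, -0.001]
wrist_force: [-0.5, 0.1, 0.5]
opening: 0.643
grip_force: 0.0
```

Request:
jog_arm:
  increments:
    - [[0,0,0],0,0.02]
    - [[0,0,0],0,0.02]
    - [[0,0,0],0,0.02]
    - [[0,0,0],0,0.02]
    - [[0,0,0],0,0.02]
  force: 20

```text
clock: 7.35
tool_pos: [0.4383, 0.116, 0.024]
tool_rot: [0.664, 0.748, 0.001, 0.0]
wrist_force: [0.0, -0.2, -0.1]
opening: 0.337
grip_force: 0.0
```

Request:
jog_arm:
  increments:
    - [[0,0,0],0,0.02]
    - [[0,0,-0.02],0,0.02]
    - [[0,0,-0.05],0,0.02]
    - [[0,0,-0.08],0,0.02]
    - [[0,0,-0.1],0,0.02]

```text
clock: 7.77
tool_pos: [0.4383, 0.116, 0.1256]
tool_rot: [0.664, 0.748, 0.001, 0.001]
wrist_force: [0.5, 0.6, -1.8]
opening: 0.301
grip_force: 20.0
```

```bash
python3 -c "
from h import *
t=np.array([.5428,.3121]);a=np.radians(2.2);p=t+.0242*np.array([-np.sin(a),np.cos(a)]);print(p)
go(p[0],p[1],.12,92.2,2)"
```

```text
[0.54187102 0.33628216]
at [0.4383 0.116  0.1256] 96.8 tilt 0.12 clk 7.77
call [0.1032 0.0645 0.0028] turn 2.3
call [0.1057 0.0603 0.0028] turn 2.3
```

Request:
jog_arm:
  increments:
    - [[0.1032,0.0645,0.0],2.3,0.02]
    - [[0.1032,0.0645,0.0],2.3,0.02]
    - [[0.1032,0.0645,0.0],2.3,0.02]
    - [[0.1032,0.0645,0.0],2.3,0.02]

```text
clock: 8.1
tool_pos: [0.4922, 0.2356, 0.1248]
tool_rot: [0.676, 0.737, 0.006, -0.001]
wrist_force: [0.2, 1.5, -1.0]
opening: 0.3
grip_force: 20.0
```

Request:
jog_arm:
  increments:
    - [[0.104,0.0603,0.0],2.3,0.02]
    - [[0.104,0.0603,0.0],2.3,0.02]
    - [[0.104,0.0603,0.0],2.3,0.02]
    - [[0.104,0.0603,0.05],2.3,0.02]
    - [[0.104,0.0603,0.05],2.3,0.02]

```text
clock: 8.52
tool_pos: [0.539, 0.3355, 0.0691]
tool_rot: [0.692, 0.722, -0.003, -0.001]
wrist_force: [-1.9, -1.5, -1.8]
opening: 0.299
grip_force: 20.0
```

Request:
jog_arm:
  increments:
    - [[0,0,0],0,0.02]
    - [[0,0,0],0,0.02]

```text
clock: 8.68
tool_pos: [0.5413, 0.3331, 0.0731]
tool_rot: [0.694, 0.72, -0.001, 0.0]
wrist_force: [0.3, 0.7, 0.3]
opening: 0.299
grip_force: 20.0
```

```bash
python3 -c "
from h import *
blobs('wrist',zmin=.007,zmax=.1,near=(.5418,.336),save='pics/w4.png',r=.1)
go(.5418,.3348,.027,92.2,1);s=telemetry.get_state();print(s['opening'],s['wrist_force'])"
```

```text
wrist [323. 249.] 9055 c [542.6 319.7] s [ 86. 104.] a 2.3 zmax 0.1
at [0.5421 0.3336 0.0743] 92.2 tilt 0.05 clk 8.73
call [ 0.0012 -0.0002  0.0473] turn -0.0
0.303953748619918 [-0.0501981   0.34050671 -0.91233515]
```

View pics/w4.png

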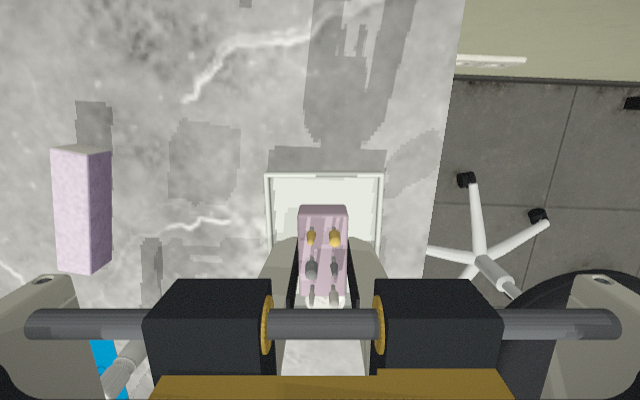

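The stand is held level and centred over the larger compartment at (323,250). Lower it and release.

Request:
jog_arm:
  increments:
    - [[0.001,0,0.025],0,0.02]
    - [[0.001,0,0.04],0,0.02]
    - [[0.001,0,0.046],0,0.02]
    - [[0.001,0,0.046],0,0.02]
    - [[0.001,0,0.046],0,0.02]

```text
clock: 9.15
tool_pos: [0.5424, 0.3356, 0.029]
tool_rot: [0.693, 0.72, 0.001, 0.0]
wrist_force: [-0.8, 0.7, -0.0]
opening: 0.3
grip_force: 20.0
```

```bash
python3 -c "
from h import *
go(.5418,.3348,.026,92.2,1);s=telemetry.get_state();print(s['opening'],s['wrist_force'])"
```

```text
at [0.5424 0.3356 0.029 ] 92.2 tilt 0.14 clk 9.15
call [-0.0008 -0.0007  0.003 ] turn -0.0
0.29954966719743337 [-0.75466433  0.68392777 -0.00859262]
```

Request:
jog_arm:
  increments:
    - [[0,0,0.002],0,0.02]
    - [[0,0,0.0025],0,0.02]
    - [[0,0,0.0025],0,0.038]
    - [[0,0,0.0025],0,0.038]
    - [[0,0,0.0025],0,0.038]

```text
clock: 9.57
tool_pos: [0.5416, 0.3355, 0.0252]
tool_rot: [0.693, 0.721, 0.0, 0.0]
wrist_force: [-0.6, 0.1, 0.4]
opening: 0.409
grip_force: 0.0
```

Request:
jog_arm:
  increments:
    - [[0,0,-0.01],0,0.038]
    - [[0,0,-0.04],0,0.038]
    - [[0,0,-0.08],0,0.06]
    - [[0,0,-0.1],0,0.06]
    - [[0,0,-0.1],0,0.06]

```text
clock: 9.98
tool_pos: [0.5443, 0.3381, 0.1314]
tool_rot: [0.693, 0.721, 0.006, 0.001]
wrist_force: [0.2, 0.4, -0.0]
opening: 0.576
grip_force: 0.0
```

```bash
python3 -c "
from h import *
blobs('scene',zmin=.017,near=(.544,.33),r=.1,save='pics/s2.png')
go(.3655,.320,.11,81,1)"
```

```text
scene [203. 236.] 145 c [542.3 277.1] s [30. 30.] a 39.9 zmax 0.029
scene [177. 251.] 307 c [540.8 337.9] s [52. 30.] a 88.9 zmax 0.044
at [0.543  0.3368 0.1286] 92.2 tilt 0.4 clk 10.03
call [-0.0099 -0.1781  0.0186] turn 11.2
```

The stand is placed at (.541,.338) and the jar at (.542,.277). Next is the block.

Request:
jog_arm:
  increments:
    - [[-0.01,-0.178,0.015],11.2,0.06]
    - [[-0.01,-0.178,0.015],11.2,0.06]
    - [[-0.01,-0.178,0.015],11.2,0.06]
    - [[-0.01,-0.178,0.015],11.2,0.06]
    - [[-0.01,-0.178,0.015],11.2,0.06]

```text
clock: 10.45
tool_pos: [0.3556, 0.3162, 0.1085]
tool_rot: [0.758, 0.652, -0.005, -0.001]
wrist_force: [-0.7, -0.8, -0.0]
opening: 0.644
grip_force: 0.0
```

Request:
jog_arm:
  increments:
    - [[0,0,0],0,0.06]
    - [[0,0,0],0,0.06]
    - [[0,0,0],0,0.06]

```text
clock: 10.7
tool_pos: [0.3658, 0.3186, 0.1097]
tool_rot: [0.761, 0.649, 0.001, 0.0]
wrist_force: [-0.6, 0.3, -0.1]
opening: 0.644
grip_force: 0.0
```

```bash
python3 -c "
from h import *
blobs('wrist',zmin=.015,zmax=.03,near=(.366,.337))
blobs('scene',zmin=.006,zmax=.03,near=(.366,.337))
go(.366,.337,.024,81,1)"
```

```text
wrist [317. 188.] 3450 c [365.1 336.4] s [93. 25.] a 80.2 zmax 0.026
scene [219. 307.] 824 c [363.  336.7] s [93. 28.] a 80.6 zmax 0.029
at [0.366  0.3186 0.1097] 80.9 tilt 0.08 clk 10.8
call [ 0.0182 -0.003   0.0857] turn -0.1
```

Request:
jog_arm:
  increments:
    - [[0.018,-0.003,0.03],0.7,0.06]
    - [[0.018,-0.003,0.06],0.7,0.06]
    - [[0.018,-0.003,0.08],0.7,0.06]
    - [[0.018,-0.003,0.086],0.7,0.06]
    - [[0.018,-0.003,0.086],0.7,0.06]

```text
clock: 11.22
tool_pos: [0.3642, 0.336, 0.0223]
tool_rot: [0.765, 0.645, -0.001, 0.0]
wrist_force: [-0.1, -0.8, 0.5]
opening: 0.643
grip_force: 0.0
```

Request:
jog_arm:
  increments:
    - [[0,0,0],0,0.018]
    - [[0,0,0],0,0.018]
    - [[0,0,0],0,0.018]
    - [[0,0,0],0,0.018]
    - [[0,0,0],0,0.018]
  force: 12

```text
clock: 11.63
tool_pos: [0.3644, 0.3371, 0.0248]
tool_rot: [0.764, 0.645, 0.001, -0.0]
wrist_force: [0.2, 0.8, 0.3]
opening: 0.334
grip_force: 0.0
```

Request:
jog_arm:
  increments:
    - [[0,0,0],0,0.018]
    - [[0,0,0],0,0.018]
    - [[0,0,-0.04],0,0.018]
    - [[0,0,-0.08],0,0.018]
    - [[0,0,-0.12],0,0.018]

```text
clock: 12.05
tool_pos: [0.3631, 0.3362, 0.1445]
tool_rot: [0.764, 0.645, -0.002, -0.0]
wrist_force: [1.9, 0.2, -0.4]
opening: 0.273
grip_force: 12.0
```

```bash
python3 -c "
from h import *
t=np.array([.5495,.0605]);a=np.radians(6.5);p=t+.0233*np.array([-np.sin(a),np.cos(a)]);print(p)
go(p[0],p[1],.13,96.5,2)"
```

```text
[0.54686237 0.08365022]
at [0.3631 0.3362 0.1445] 80.4 tilt 0.18 clk 12.05
call [-0.1091  0.1117  0.0072] turn -8.1
call [-0.1237  0.0953  0.0072] turn -8.1
```

Request:
jog_arm:
  increments:
    - [[-0.109,0.112,0.0],-8.1,0.018]
    - [[-0.109,0.112,0.0],-8.1,0.018]
    - [[-0.109,0.112,0.0],-8.1,0.018]
    - [[-0.109,0.112,0.0],-8.1,0.018]
    - [[-0.109,0.112,0.0],-8.1,0.018]

```text
clock: 12.47
tool_pos: [0.4606, 0.2022, 0.1435]
tool_rot: [0.721, 0.692, -0.001, 0.003]
wrist_force: [0.4, -0.5, -1.6]
opening: 0.282
grip_force: 12.0
```

Request:
jog_arm:
  increments:
    - [[-0.124,0.095,0.0],-8.1,0.018]
    - [[-0.124,0.095,0.0],-8.1,0.018]
    - [[-0.124,0.095,0.0],-8.1,0.018]
    - [[-0.124,0.095,0.04],-8.1,0.018]
    - [[-0.124,0.095,0.04],-8.1,0.018]

```text
clock: 12.88
tool_pos: [0.5486, 0.0766, 0.1005]
tool_rot: [0.669, 0.743, -0.003, 0.001]
wrist_force: [-0.6, 0.0, -0.3]
opening: 0.28
grip_force: 12.0
```

Request:
jog_arm:
  increments:
    - [[0,0,0],0,0.018]
    - [[0,0,0],0,0.018]
    - [[0,0,0],0,0.018]

```text
clock: 13.13
tool_pos: [0.5469, 0.0868, 0.1047]
tool_rot: [0.664, 0.747, 0.001, -0.001]
wrist_force: [-0.9, 0.8, -0.6]
opening: 0.278
grip_force: 12.0
```

```bash
python3 -c "
from h import *
blobs('side',zmin=.007,zmax=.0165,near=(.5495,.06),r=.04)
blobs('wrist',zmin=.007,zmax=.0165,near=(.5495,.06),r=.08)
go(.5469,.0835,.028,96.5,1);s=telemetry.get_state();print(s['opening'])
c,W=cam('wrist');cv2.imwrite('pics/w5.png',c['image'])"
```

```text
side [325. 247.] 354 c [550.5  61. ] s [ 90. 165.] a 6.4 zmax 0.016
wrist [323. 178.] 1307 c [546.8  96.5] s [86. 89.] a 6.2 zmax 0.014
at [0.5472 0.0866 0.1051] 96.7 tilt 0.13 clk 13.23
call [-0.003  -0.0007  0.0771] turn 0.2
0.2760147732482954
```

View pics/w5.png

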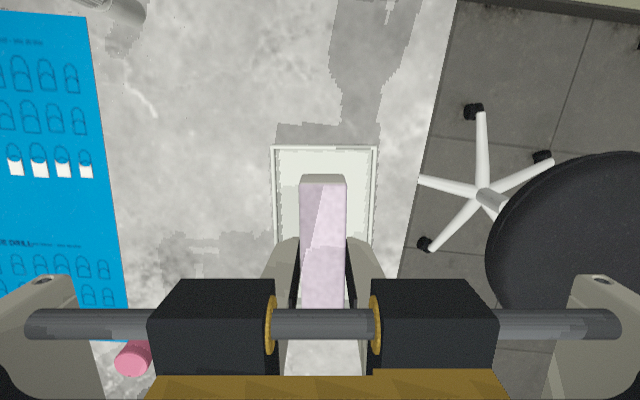

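The block is aligned with the tray and held over the larger compartment at (323,245). Lower it.

Request:
jog_arm:
  increments:
    - [[-0.003,0,0.03],0,0.018]
    - [[-0.003,0,0.06],0,0.018]
    - [[-0.003,0,0.074],0,0.018]
    - [[-0.003,0,0.075],0,0.018]
    - [[-0.003,0,0.075],0,0.018]

```text
clock: 13.7
tool_pos: [0.5477, 0.082, 0.0291]
tool_rot: [0.665, 0.747, -0.0, -0.0]
wrist_force: [-0.1, 0.9, -0.8]
opening: 0.277
grip_force: 12.0
```

Request:
jog_arm:
  increments:
    - [[0,0,0],0,0.018]
    - [[0,0,0],0,0.018]

```text
clock: 13.87
tool_pos: [0.5487, 0.0816, 0.0303]
tool_rot: [0.665, 0.746, 0.001, 0.001]
wrist_force: [-0.3, -0.0, 0.5]
opening: 0.278
grip_force: 12.0
```

```bash
python3 -c "
from h import *
go(.5473,.0833,.0265,96.4,1);s=telemetry.get_state();print(s['opening'],s['wrist_force'])"
```

```text
at [0.5487 0.0816 0.0303] 96.6 tilt 0.14 clk 13.87
call [ 0.0018 -0.0012  0.0038] turn 0.2
0.2782251087924247 [-0.25457414 -0.00173714  0.45455263]
```

Request:
jog_arm:
  increments:
    - [[0.001,0,0.003],0,0.018]
    - [[0.001,0,0.0035],0,0.018]
    - [[0.001,0,0.0035],0,0.036]
    - [[0.001,0,0.0035],0,0.036]
    - [[0.001,0,0.0035],0,0.036]

```text
clock: 14.28
tool_pos: [0.5477, 0.0819, 0.0254]
tool_rot: [0.666, 0.746, -0.0, -0.0]
wrist_force: [-0.6, -0.4, -0.3]
opening: 0.38
grip_force: 0.0
```

Request:
jog_arm:
  increments:
    - [[0,0,-0.01],0,0.036]
    - [[0,0,-0.04],0,0.036]
    - [[0,0,-0.08],0,0.05]
    - [[0,0,-0.11],0,0.05]
    - [[0,0,-0.11],0,0.05]

```text
clock: 14.7
tool_pos: [0.5517, 0.0834, 0.1421]
tool_rot: [0.666, 0.746, 0.005, 0.004]
wrist_force: [1.9, 0.4, 0.1]
opening: 0.524
grip_force: 0.0
```

```bash
python3 -c "
from h import *
blobs('scene',zmin=.018,near=(.547,.083),r=.06)
go(.392,.205,.125,96.4,1)"
```

```text
scene [274. 198.] 359 c [546.3  82.2] s [29. 95.] a 6.2 zmax 0.031
at [0.5501 0.0827 0.1393] 96.5 tilt 0.47 clk 14.75
call [ 0.1395 -0.1432  0.0143] turn 0.1
```

The block is down at (.546,.082) with yaw 6.2°. Next is the bottle.

Request:
jog_arm:
  increments:
    - [[0.1395,-0.1425,0.01],0,0.05]
    - [[0.1395,-0.1425,0.01],0,0.05]
    - [[0.1395,-0.1425,0.01],0,0.05]
    - [[0.1395,-0.1425,0.01],0,0.05]
    - [[0.1395,-0.1425,0.01],0,0.05]

```text
clock: 15.17
tool_pos: [0.3867, 0.2053, 0.1246]
tool_rot: [0.665, 0.747, -0.001, -0.001]
wrist_force: [0.4, -0.3, -0.2]
opening: 0.538
grip_force: 0.0
```

Request:
jog_arm:
  increments:
    - [[0,0,0],0,0.05]
    - [[0,0,0],0,0.05]
    - [[0,0,0],0,0.05]
    - [[0,0,0],0,0.05]

```text
clock: 15.5
tool_pos: [0.3914, 0.2031, 0.125]
tool_rot: [0.667, 0.745, -0.0, 0.0]
wrist_force: [-0.1, 0.2, 0.5]
opening: 0.537
grip_force: 0.0
```

```bash
python3 -c "
from h import *
blobs('wrist',zmin=.055,zmax=.075,near=(.392,.22))
blobs('wrist',zmin=.01,zmax=.075,near=(.392,.22))
go(.392,.2185,.038,96.4,1)"
```

```text
wrist [325. 203.] 484 c [391.6 218.5] s [17. 17.] a 66.9 zmax 0.066
wrist [324. 196.] 783 c [391.4 219.1] s [18. 17.] a 43.0 zmax 0.066
at [0.3915 0.2032 0.1251] 96.3 tilt 0.03 clk 15.6
call [0.0152 0.0022 0.0871] turn -0.1
```

Request:
jog_arm:
  increments:
    - [[0.0155,0.002,0.0],0,0.05]
    - [[0.0155,0.002,0.02],0,0.05]
    - [[0.0155,0.002,0.05],0,0.05]
    - [[0.0155,0.002,0.08],0,0.05]
    - [[0.0155,0.002,0.087],0,0.05]

```text
clock: 16.02
tool_pos: [0.3896, 0.2181, 0.0353]
tool_rot: [0.666, 0.746, -0.003, -0.001]
wrist_force: [-0.1, -0.4, -0.4]
opening: 0.539
grip_force: 0.0
```

Request:
jog_arm:
  increments:
    - [[0,0,0],0,0.03]
    - [[0,0,0],0,0.012]
    - [[0,0,0],0,0.012]
    - [[0,0,0],0,0.012]
    - [[0,0,0],0,0.012]
  force: 10

```text
clock: 16.43
tool_pos: [0.3914, 0.2203, 0.0396]
tool_rot: [0.666, 0.746, 0.001, 0.0]
wrist_force: [-0.4, 0.3, 0.4]
opening: 0.226
grip_force: 0.0
```

Request:
jog_arm:
  increments:
    - [[0,0,0],0,0.012]
    - [[0,0,0],0,0.012]

```text
clock: 16.6
tool_pos: [0.3913, 0.2203, 0.0394]
tool_rot: [0.666, 0.746, 0.001, 0.0]
wrist_force: [-0.4, -0.4, 6.6]
opening: 0.206
grip_force: 10.0
```

Request:
jog_arm:
  increments:
    - [[0,0,-0.02],0,0.012]
    - [[0,0,-0.05],0,0.012]
    - [[0,0,-0.08],0,0.012]
    - [[0,0,-0.11],0,0.012]
    - [[0,0,-0.11],0,0.012]

```text
clock: 17.02
tool_pos: [0.393, 0.2219, 0.1531]
tool_rot: [0.666, 0.746, 0.005, 0.002]
wrist_force: [0.1, 0.4, 0.1]
opening: 0.203
grip_force: 10.0
```

```bash
python3 -c "
from h import *
t=np.array([.550,.0603]);a=np.radians(6.4);p=t-.0572*np.array([-np.sin(a),np.cos(a)]);print(p)
go(p[0],p[1],.148,96.4,2)"
```

```text
[0.55637602 0.00345648]
at [0.393  0.2219 0.1531] 96.5 tilt 0.61 clk 17.02
call [-0.1178  0.0687  0.0026] turn 0.1
call [-0.1177  0.0689  0.0026] turn 0.1
```

Request:
jog_arm:
  increments:
    - [[-0.118,0.069,0.0],0,0.012]
    - [[-0.118,0.069,0.0],0,0.012]
    - [[-0.118,0.069,0.0],0,0.012]
    - [[-0.118,0.069,0.0],0,0.012]

```text
clock: 17.35
tool_pos: [0.476, 0.1035, 0.1478]
tool_rot: [0.669, 0.743, -0.001, 0.002]
wrist_force: [-0.0, -0.9, -0.0]
opening: 0.207
grip_force: 10.0
```

Request:
jog_arm:
  increments:
    - [[-0.118,0.069,0.0],0,0.012]
    - [[-0.118,0.069,0.0],0,0.012]
    - [[-0.118,0.069,0.0],0,0.012]
    - [[-0.118,0.069,0.03],0,0.012]
    - [[-0.118,0.069,0.06],0,0.012]

```text
clock: 17.77
tool_pos: [0.5582, -0.0043, 0.0882]
tool_rot: [0.669, 0.743, 0.001, 0.003]
wrist_force: [-0.0, 0.5, -1.4]
opening: 0.206
grip_force: 10.0
```

Request:
jog_arm:
  increments:
    - [[0,0,0],0,0.012]
    - [[0,0,0],0,0.012]
    - [[0,0,0],0,0.012]
    - [[0,0,0],0,0.012]

```text
clock: 18.1
tool_pos: [0.5553, 0.0027, 0.0901]
tool_rot: [0.665, 0.747, 0.001, 0.001]
wrist_force: [0.1, 0.5, 0.4]
opening: 0.203
grip_force: 10.0
```

```bash
python3 -c "
from h import *
c,W=cam('wrist');cv2.imwrite('pics/w6.png',c['image'])
go(.5564,.0045,.0425,96.4,1);s=telemetry.get_state();print(s['opening'])"
```

```text
at [0.5553 0.0025 0.0902] 96.6 tilt 0.18 clk 18.15
call [0.0019 0.0013 0.0477] turn 0.2
0.20603451041265597
```

View pics/w6.png

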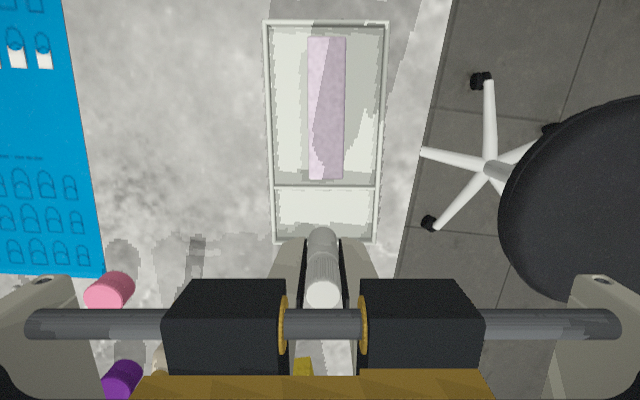

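The block lies centred in its compartment at (326,108). The bottle is held upright over the small compartment at (322,265).

Request:
jog_arm:
  increments:
    - [[0.0015,0,0.02],0,0.012]
    - [[0.0015,0,0.035],0,0.012]
    - [[0.0015,0,0.044],0,0.012]
    - [[0.0015,0,0.045],0,0.012]
    - [[0.0015,0,0.045],0,0.012]

```text
clock: 18.57
tool_pos: [0.5545, 0.003, 0.0438]
tool_rot: [0.665, 0.746, 0.0, 0.0]
wrist_force: [0.3, 0.6, -0.8]
opening: 0.208
grip_force: 10.0
```

Request:
jog_arm:
  increments:
    - [[0,0,0],0,0.012]
    - [[0,0,0],0,0.012]
    - [[0,0,0],0,0.012]

```text
clock: 18.82
tool_pos: [0.555, 0.0027, 0.0442]
tool_rot: [0.666, 0.746, 0.001, 0.001]
wrist_force: [0.1, -0.4, -1.1]
opening: 0.211
grip_force: 10.0
```

```bash
python3 -c "
from h import *
go(.5564,.0045,.0422,96.4,1);s=telemetry.get_state();print(s['opening'],s['wrist_force'])"
```

```text
at [0.555  0.0027 0.0442] 96.5 tilt 0.1 clk 18.82
call [0.0016 0.0016 0.002 ] turn 0.1
0.21083152454422766 [ 0.11275418 -0.44952606 -1.1117407 ]
```

Request:
jog_arm:
  increments:
    - [[0,0,0.001],0,0.012]
    - [[0,0,0.002],0,0.012]
    - [[0,0,0.002],0,0.012]
    - [[0,0,0.002],0,0.012]

```text
clock: 19.15
tool_pos: [0.5548, 0.0027, 0.0425]
tool_rot: [0.666, 0.746, 0.0, 0.001]
wrist_force: [-0.9, 0.1, 5.3]
opening: 0.205
grip_force: 10.0
```

Request:
jog_arm:
  increments:
    - [[0,0,0],0,0.025]
    - [[0,0,0],0,0.036]
    - [[0,0,0],0,0.04]
    - [[0,0,0],0,0.04]
    - [[0,0,0],0,0.04]

```text
clock: 19.57
tool_pos: [0.5542, 0.0027, 0.0412]
tool_rot: [0.666, 0.746, -0.0, -0.0]
wrist_force: [0.5, -0.1, -0.4]
opening: 0.424
grip_force: 0.0
```

Request:
jog_arm:
  increments:
    - [[0,0,-0.01],0,0.04]
    - [[0,0,-0.03],0,0.04]
    - [[0,0,-0.06],0,0.04]
    - [[0,0,-0.1],0,0.04]
    - [[0,0,-0.12],0,0.04]

```text
clock: 19.98
tool_pos: [0.556, 0.0033, 0.1659]
tool_rot: [0.666, 0.746, 0.002, 0.002]
wrist_force: [0.4, -0.5, -0.1]
opening: 0.428
grip_force: 0.0
```

Request:
jog_arm:
  increments:
    - [[-0.04,0.0,0],0,0.04]
    - [[-0.06,0,0],0,0.04]
    - [[-0.06,0,0],0,0.04]
    - [[-0.06,0,0],0,0.04]
    - [[-0.06,0,0],0,0.04]

```text
clock: 20.4
tool_pos: [0.561, -0.0558, 0.1617]
tool_rot: [0.665, 0.747, 0.0, -0.0]
wrist_force: [-0.4, 0.6, 0.6]
opening: 0.428
grip_force: 0.0
```

```bash
python3 -c "
from h import *
blobs('scene',zmin=.018,near=(.55,.15),r=.25,save='pics/s9.png')
blobs('wrist',zmin=.018,near=(.55,.15),r=.25,save='pics/w9.png')
blobs('side',zmin=.03,near=(.55,.0),r=.1)
blobs('scene',zmin=.03,near=(.437,-.145),r=.05)
a=cv2.imread('pics/s9.png')[130:330,120:420];cv2.imwrite('pics/s9c.png',cv2.resize(a,(780,520),interpolation=cv2.INTER_CUBIC))
"
```

```text
scene [299. 176.] 135 c [551.3   3.4] s [18. 17.] a 39.7 zmax 0.072
scene [274. 198.] 354 c [546.   82.3] s [28. 96.] a 5.5 zmax 0.031
scene [203. 236.] 144 c [542.9 276.7] s [30. 29.] a 44.1 zmax 0.029
scene [177. 250.] 298 c [540.8 337.8] s [30. 52.] a 0.7 zmax 0.044
wrist [326.  48.] 2895 c [550.   73.3] s [25. 76.] a 5.9 zmax 0.029
wrist [323. 141.] 459 c [555.2   1. ] s [18. 18.] a 30.7 zmax 0.069
side [304. 233.] 107 c [557.7   2.2] s [17. 17.] a 84.7 zmax 0.071
scene [373. 174.] 173 c [ 434.1 -141.1] s [31. 26.] a 84.3 zmax 0.084
```

View pics/s9c.png

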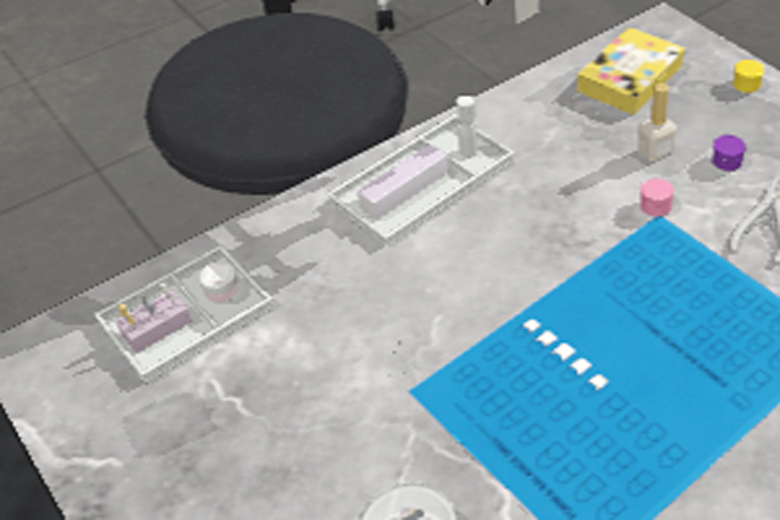

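The final view shows all four parts upright and flat in the middle of their compartments: stand (155,318), jar (218,280), block (405,178) and bottle (465,125). The polish bottle at (657,125) hasn't moved. Handing in.

```bash
python3 -c "
from workcell import job
print(job.finish_job())"
```

```text
the job is handed in; nothing more can be done
None
```

I placed both kits and handed the job in at about 20 s on the clock. The last camera check put all four parts near the middle of their compartments and showed the polish bottle where it started, but the hand-in returned no verdict.

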